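# Dip the oil of the clinic's dental compressor

### The job

Check the oil of the small dental compressor: first switch it off at the red rotary knob on its pressure switch, then take the wiped dipstick from the notched rest, push it down the dipstick tube until its collar sits on the tube's mouth, without forcing it, and draw it right out again. Finish with the dipstick still held in the gripper, level and still, its marked tip over the white-lined blue tray and about 10 cm above it, ready to be read. Leave the compressor off, and the oil bottle, jar and screwdriver where they are.

Things in the scene. Friction and masses are not known exactly. Their poses are not given: they have to be found in the camera images.
- compressor: Small white and grey dental air compressor on a base plate 250 x 280 mm, fixed to the bench. Origin on the bench near its middle, z up, front -x. Its vertical dipstick tube is at (-55, 128) mm, at the +y side; white receiver along y at x = 85, top at z = 122; motor along y at x = -30, top at z = 130; black pressure switch 70 x 64 at (85, -60), top at z = 183.
- pump_head (a point): Centre of the top of the finned pump head, 165 mm above the bench, at (-30, 60) mm in the compressor's frame and its highest part near the tube: 74 mm square, its nearest face 31 mm from the tube's axis; below it a crankcase 85 mm square (top at 103 mm); an intake filter 30 mm thick sticks out 30 mm on its front (-x) side.
- tube_mouth (a point): Centre of the mouth of the dipstick tube, a steel tube beside the compressor's pump, 160 mm above the bench. z points up along the tube's axis. The bore is 12 mm, flared to 23 mm over the top 14 mm; the rim is 27 mm across; the tube is straight, vertical and 130 mm deep, open to the dipstick's full length.
- switch_knob (a joint): Red rotary on/off knob on top of the pressure switch, axis vertical. 0 = on, 1.3 rad = off, turning clockwise seen from above. A sprung detent holds it at either end: it resists with at most about 0.12 N m up to the middle (0.65), then snaps on by itself to the nearer end.
- switch_grip (a point): Middle of the knob's straight finger bar, on its axis, 207 mm above the bench. Bar: 46 mm along this frame's x, 14 thick along y, 25 high (top 12 mm above this point); below it a red disc of 44 mm and a yellow plate, 21 mm below this point. The frame turns with the knob; a white line marks the bar's -x end, which points at a green dot when on, a red dot when off.
- dipstick: Dipstick, about 75 g. Origin on its axis at the collar's seating face, x along the rod to the tip: steel rod 8 mm thick to x = 120 mm, black level marks at 86 and 106; black collar 30 mm across, x = 0 to -6; yellow grip x = -6 to -62, 16 thick along y, 22 along z. Centre of mass x = 28. Starts level in the rest's middle notches, y axis level, axis 50 mm above the bench.
- dip_grip (a point): Middle of the dipstick's yellow grip (x = -34 mm), which sticks out freely beyond the rest. Same axes as the dipstick. It can be gripped across its flat sides (along y) with the fingers slanting to the rod: leaning 45 degrees back over the grip's end while the rod lies level, they still slant downwards when the rod is turned upright.
- dip_tip (a point): Tip of the dipstick's rod, 120 mm along x from the collar's seating face; its last 4 mm taper to 4 mm.
- rest: Steel instrument rest fixed to the bench: base 100 x 90 mm, two upright bars along y at x = -39 and 40 mm, 60 mm high, each with three open-topped notches 12 mm wide at y = -26, 0, 26, floor at 46 mm. Origin under the middle of the base. The dipstick lies along x in the middle notches, tip to +x, its collar's seating face at x = -50.
- tray: Shallow blue tray with a white liner, 180 x 140 x 18 mm (x, y, z), rim 4 mm thick, fixed to the bench. Origin at the centre of its underside on the bench; the liner is 6 mm above the bench.
- oil_bottle: Bystander: grey plastic oil bottle with a white label and a blue cap, 68 mm across, 165 mm tall, standing loose. Origin at the centre of its underside.
- cotton_jar: Bystander: white jar with a steel lid, 72 mm across, 90 mm tall, standing loose. Origin at the centre of its underside.
- screwdriver: Bystander: screwdriver about 170 mm long lying loose on the bench, behind the compressor as seen from the robot.

How it is judged:
On the way, in this order (a step that is already met when the one before it is completed fails the run):
1. the compressor is switched off: knob past 1.15 rad of 1.3 (value of joint switch_knob above 1.15 rad), for 0.2 s.
2. the dipstick is held fully home in its tube: collar within 3 mm of the mouth, in line with the tube (z of dipstick in the frame of tube_mouth below 0.003 m and horizontal distance between dipstick and tube_mouth below 0.006 m and horizontal distance between dip_tip and tube_mouth below 0.008 m and z of dip_tip in the frame of tube_mouth below -0.11 m and contact force between dipstick and the fingers above 0.5 N), for 0.2 s.
3. the dipstick is drawn right out: tip more than 10 mm above the mouth (z of dip_tip in the frame of tube_mouth above 0.01 m), for 0.1 s.
At the end, for the whole second after the job is handed in: The dipstick is held in the fingers, touching nothing else, still, level within 15 degrees, with its tip above the tray's outline and 50 to 170 mm above the bench; the knob is off (above 1.15 rad); the bottle, jar and screwdriver are within 30 mm of where they stood (value of joint switch_knob above 1.15 rad and contact force between dipstick and the fingers above 1 N and contact force between dipstick and compressor below 0.1 N and contact force between dipstick and tray below 0.1 N and contact force between dipstick and rest below 0.1 N and contact force between dipstick and oil_bottle below 0.1 N and contact force between dipstick and cotton_jar below 0.1 N and angle between dipstick's own x axis and vertical between 1.31 and 1.83 rad and x of dip_tip in the frame of tray between -0.09 and 0.09 m and y of dip_tip in the frame of tray between -0.07 and 0.07 m and height (world z) of dip_tip between 0.05 and 0.17 m and linear speed of dipstick below 0.02 m/s and distance of each of oil_bottle, cotton_jar, screwdriver from where it was at the start of the episode below 0.03 m); the arm keeps its last pose, push and grip.
It fails at once if the dipstick goes into the tube while the compressor is on (value of joint switch_knob below 0.65 rad and z of dip_tip in the frame of tube_mouth below -0.015 m and horizontal distance between dip_tip and tube_mouth below 0.009 m).
It fails at once if the dipstick is forced against the compressor with more than 40 N (contact force between dipstick and compressor above 40 N).
It fails at once if a bystander is shifted more than 30 mm (distance of any of oil_bottle, cotton_jar, screwdriver from where it was at the start of the episode above 0.03 m).
It also fails if it takes over 69 s, if anything falls off the work surface, if the arm or the gripper's body presses on something with over 40 N, if the wrist force passes 120 N, or if a joint passes its speed limit or range.

### The arm

A 6-joint arm with a two-finger parallel gripper is mounted at the origin on the work surface. World frame = base frame: x ahead of the robot, y to its left, z up, the work surface at z = 0. Lengths are in m, angles in rad, forces in N, time in s.
With the tool pointing down it reaches from about 0.25 to 0.775 m from the base axis. Payload 4 kg.
Tool frame: the origin (TCP) lies midway between the tips of the shut fingers; the grasp point (between the pads) lies 19 mm behind it; z points along the fingers, x is the direction in which the jaws open and shut, and the axes are right-handed (so a half turn about z gives the same grasp; the last joint's range is limited). The gripper opens to 94 mm and grips with 3 to 60 N. Pads are 16 mm wide; open, the fingers measure 119 mm over their backs; the gripper's body (75 mm by 177 mm) begins 78 mm behind the grasp point.
Start: joints at [-1.422, 0.087, 1.371, -0, 1.684, -0.103], TCP at [0.137, -0.533, 0.206] pointing down, gripper open.
Joint ranges: [-3.1, 3.1], [-0.76, 2.03], [0.27, 2.55], [-1.08, 4.22], [0.17, 2.65], [-2.57, 2.57]. Speed limits (rad/s): [2.79, 2.79, 3.14, 3.14, 3.14, 3.14].

### API

Orientations are given as [roll, pitch, yaw] about the fixed x, y, z axes, in that order (R = Rz(yaw) Ry(pitch) Rx(roll)).
In Python, from bench import * gives the robot as it stands.
- The arm moves only by the tool send_rows, never from a script. Its argument "rows" is one flat list of numbers, 7 for each row, row after row: the shift along the world's x, y, z in mm, then the turn, a rotation vector about the world's x, y, z in degrees, then the opening, from 0 (shut) to 1 (fully open). A call has exactly 8 rows; each row shifts and turns the commanded pose from where the row before left it; what a row does not reach is not made up. A row lasts 1/8 s, in which the tool goes at most 62.5 mm and 10.7 degrees, less where a joint would pass 70% of its speed; a pose out of reach is approached as far as the arm can. A call is refused whole if a number of a shift passes 62.5 or a number of a turn 10.7, either way. A call with a gripper value outside its range is refused whole. The fingers move at their own pace and stop on an object; the grip force is fixed at half the most. Time passes only in rows, so rows that do not move let the fingers close, or fill a call up. It gives the time, the measured TCP pose, the force and the opening at its end, in the units of the state.
- get_obs(): the state, without advancing time (a new reading comes with each control period).
- snapshot(name): name is "scene" or "top" or "wrist"; returns a dict with "color" (420x560x3 uint8, red, green, blue), "intrinsics" (3x3 intrinsics, pixels), "rvec" (rotation vector, rad) and "tvec" (3), from world to camera coordinates, as OpenCV has them; the wrist camera has in their place "T_tool_cam" (4x4, takes a point from camera to tool coordinates, whose origin is the TCP and whose axes are the tool frame's). Camera axes: x right, y down, z forward; pixel columns grow to the right and rows downward; lengths in m; the calibration is good to about 2 mm. A picture is of the moment at which its call begins: read the wrist's pose just before it. There is no depth.
- close_job(): hands the job in, once; it reports no verdict.
The state is a dict: "time": time; "joint_positions": joint angles; "qvel": joint speeds; "joint_torque": joint torques, N m; "tool_pos": TCP position; "ee_rot": TCP orientation; "wrist_force": force on the tool from outside, world axes, zero at the start; "wrist_torque": the same for the moment, N m; "width": finger opening in m.
Only numpy, scipy, OpenCV 4.12 (cv2) and the standard library are available. Lean on these libraries where they do the work, as an engineer would, in place of code of your own. Each camera call takes 0.05 s, during which the arm holds its last target.

## Working session

There is one attempt and no reset: what is moved stays moved. The work goes in short steps, Python scripts to look and compute and a tool call to move; the robot and the scene stay as the last step left them, time stands still between calls to the robot, and variables do not carry over. Pictures are saved under pics/ and viewed, and the job is handed in when it is done.

Besides the shell and the picture viewer there is one more tool, called after ">>>" by a JSON object that holds its "api" and its "payload". send_rows: Moves the arm, as the interface text tells. Its arguments: {"type":"object","properties":{"rows":{"type":"array","items":{"type":"number"}}},"required":["rows"]}

```bash
ls; mkdir -p pics
cat > h.py <<'E'
from bench import *
import numpy as np, cv2
def save(n,f):
    s=snapshot(n); cv2.imwrite('pics/'+f,s['color'][:,:,::-1]); return s
E
python3 - <<'E'
from h import *
import pickle
o=get_obs();print(o)
d={}
for n in ['scene','top','wrist']:
    d[n]=save(n,n+'0.png')
    print(n,{k:v for k,v in d[n].items() if k!='color'})
pickle.dump(d,open('d0.pkl','wb'))
E
```

```text
pics
{'time': 0.0, 'joint_positions': array([-1.42211622e+00,  8.79230810e-02,  1.37225307e+00,  4.01345467e-06,
        1.68362512e+00, -1.03098267e-01]), 'qvel': array([ 0.00022688, -0.00038197, -0.00141773, -0.00107679, -0.00064896,
       -0.00051778]), 'joint_torque': array([-9.33604970e-04, -3.40172160e+01, -3.02433586e+01,  7.15111778e-02,
        3.29176162e-02, -1.74302700e-04]), 'tool_pos': array([ 0.13693367, -0.53210011,  0.20432225]), 'ee_rot': array([-3.14136138e+00,  2.19648679e-03, -1.31901726e+00]), 'wrist_force': array([ 0.53257469, -0.45080766, -0.62752054]), 'wrist_torque': array([0.00966773, 0.00836128, 0.07710181]), 'width': 0.09368942971606374}
scene {'intrinsics': array([[425.46853696,   0.        , 285.05408337],
       [  0.        , 425.46853696, 209.89717359],
       [  0.        ,   0.        ,   1.        ]]), 'rvec': array([ 2.52827624,  0.61122183, -0.16742971]), 'tvec': array([-0.53772905, -0.16166249,  1.2757438 ])}
top {'intrinsics': array([[527.2254194 ,   0.        , 280.92561142],
       [  0.        , 527.2254194 , 206.25139328],
       [  0.        ,   0.        ,   1.        ]]), 'rvec': array([ 2.11067983, -2.14432351,  0.15337332]), 'tvec': array([0.03274597, 0.62038716, 1.1372006 ])}
wrist {'intrinsics': array([[325.81489514,   0.        , 281.21927701],
       [  0.        , 325.81489514, 202.24388666],
       [  0.        ,   0.        ,   1.        ]]), 'T_tool_cam': array([[ 9.99999137e-01,  1.31390547e-03,  2.38478062e-05,
        -4.38087373e-04],
       [-1.26823650e-03,  9.60169507e-01,  2.79415299e-01,
        -8.18581845e-02],
       [ 3.44227352e-04, -2.79415088e-01,  9.60170344e-01,
        -1.79697116e-01],
       [ 0.00000000e+00,  0.00000000e+00,  0.00000000e+00,
         1.00000000e+00]])}
```

View pics/scene0.png

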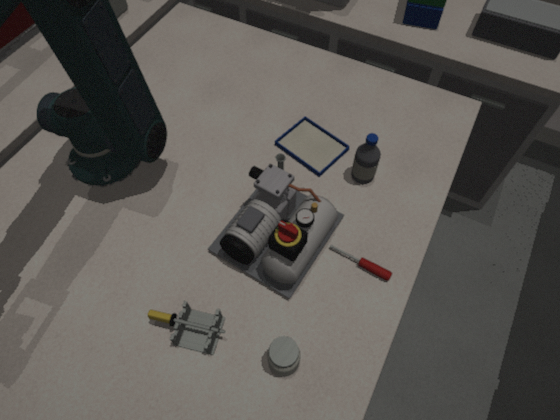

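View pics/top0.png

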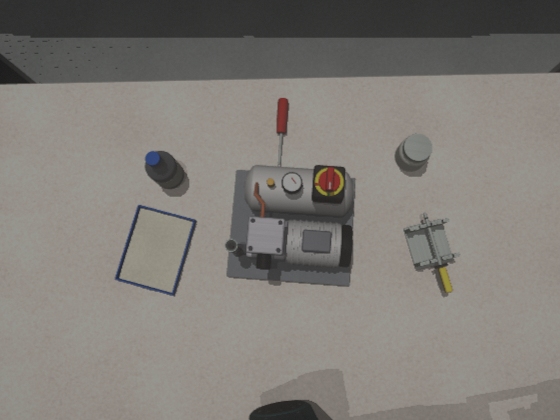

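View pics/wrist0.png

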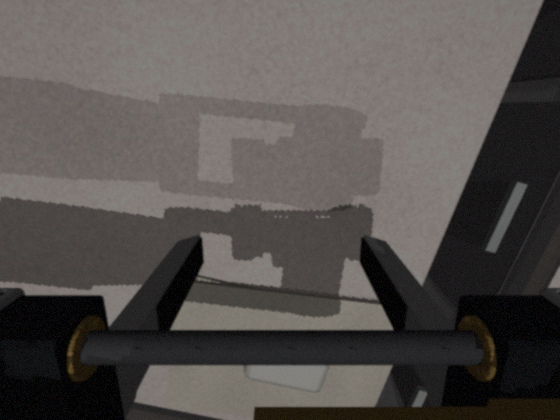

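The scene and top pictures show the compressor in the middle, the rest with the dipstick at the right of top (430,250), and the tray at left (157,250). The knob is at top (329,182) and the tube mouth near (232,245). I'll zoom in.

Run:
```python
import pickle,cv2
d=pickle.load(open('d0.pkl','rb'))
t=d['top']['color'][:,:,::-1]; s=d['scene']['color'][:,:,::-1]
def crop(im,x,y,w,h,k,f): cv2.imwrite('pics/'+f,cv2.resize(im[y:y+h,x:x+w],None,fx=k,fy=k,interpolation=cv2.INTER_CUBIC))
crop(t,220,150,140,140,4,'tc.png')
crop(t,390,200,80,100,6,'tr.png')
crop(s,200,140,150,160,3.7,'sc.png')
```

```text
(no output)
```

View pics/tc.png

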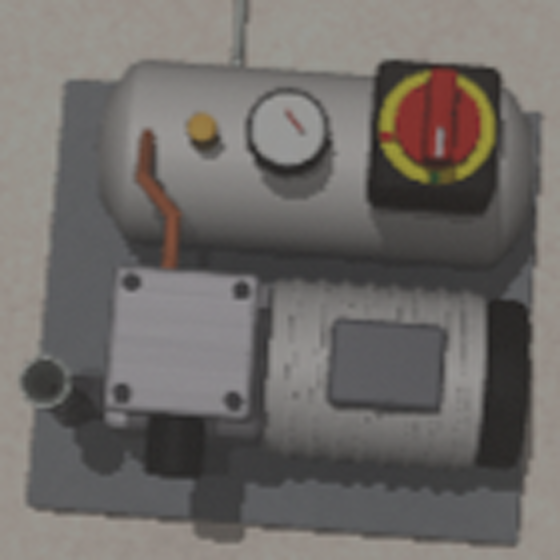

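View pics/tr.png

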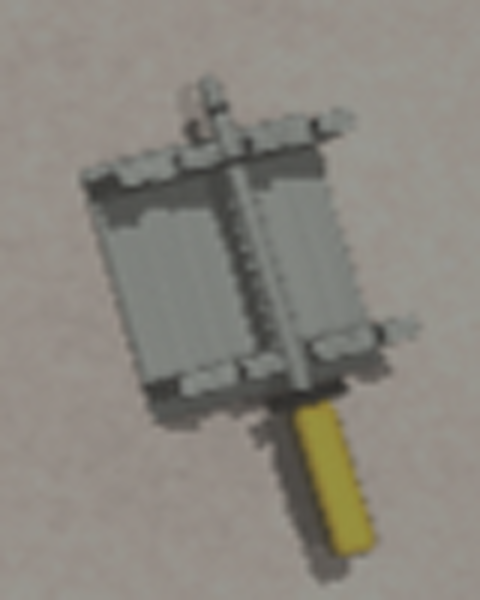

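View pics/sc.png

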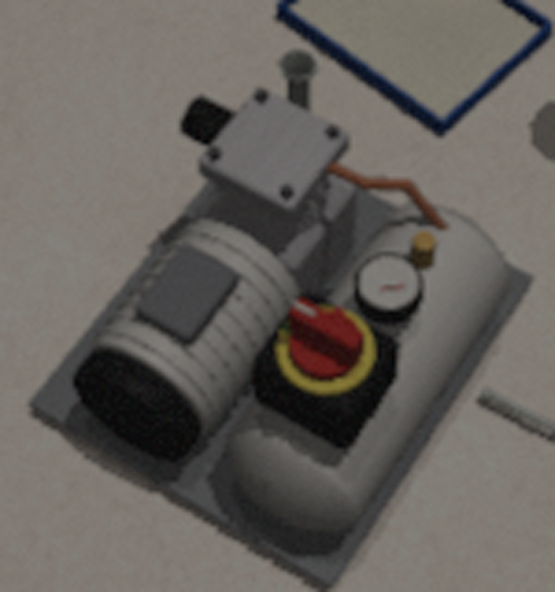

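```bash
cat > fit.py <<'E'
import pickle,cv2,numpy as np
from scipy.optimize import least_squares
d=pickle.load(open('d0.pkl','rb'))
def proj(n,P):
    s=d[n]; return cv2.projectPoints(np.array(P,float).reshape(-1,1,3),s['rvec'],s['tvec'],s['intrinsics'],None)[0].reshape(-1,2)
T=lambda u,v:((u+.5)/4-.5+220,(v+.5)/4-.5+150)
S=lambda u,v:((u+.5)/3.7-.5+200,(v+.5)/3.7-.5+140)
R=lambda u,v:((u+.5)/6-.5+390,(v+.5)/6-.5+200)
I=lambda u,v:(u,v)
def fit(obs,x0,name):
    def w(p,P):
        c,s=np.cos(p[2]),np.sin(p[2]);P=np.array(P)/1000
        return np.array([p[0]+c*P[0]-s*P[1],p[1]+s*P[0]+c*P[1],P[2]])
    f=lambda p:np.concatenate([proj(n,w(p,P))[0]-np.array(px) for n,P,px in obs])
    best=min((least_squares(f,[x0[0],x0[1],y],loss='soft_l1') for y in np.arange(-3,3.1,1)),key=lambda r:r.cost)
    print(name,best.x.round(4),'deg',np.degrees(best.x[2]).round(1));print(best.fun.reshape(-1,2).round(1).tolist())
    return best.x,w
# ray at height
def ray(n,px,z):
    s=d[n];Rm=cv2.Rodrigues(s['rvec'])[0];c=-Rm.T@s['tvec'];v=Rm.T@np.linalg.inv(s['intrinsics'])@[px[0],px[1],1];return c+v*(z-c[2])/v[2]
if __name__=='__main__':
    c,w=fit([('top',(-55,128,160),T(45,382)),('top',(7,97,165),T(118,268)),('top',(7,23,165),T(258,270)),('top',(-67,23,165),T(250,418)),('top',(-67,97,165),T(106,410)),
     ('top',(85,-60,200),T(437,125)),('top',(120,-92,183),T(500,70)),
     ('scene',(-55,128,160),S(298,65)),('scene',(-67,97,165),S(262,93)),('scene',(7,97,165),S(350,132)),('scene',(7,23,165),S(290,207)),('scene',(-67,23,165),S(200,165)),
     ('top',(-125,140,3),T(28,505)),('top',(-125,-140,3),T(522,543)),('top',(125,140,3),T(65,80))],(.45,0),'comp')
    print('mouth',w(c,(-55,128,160)),'knob',w(c,(85,-60,207)),'head',w(c,(-30,60,165)))
    t,w2=fit([('top',(90,70,18),I(140,206)),('top',(90,-70,18),I(197,219)),('top',(-90,-70,18),I(174,295)),('top',(-90,70,18),I(116,280))],(.4,.3),'tray')
    for n,px in [('bar -x? white',T(437,155)),('bar other',T(441,70))]: print(n,ray('top',px,.219))
    for n,p in [('mouth',S(298,65))]:print(n,ray('scene',p,.16))
    for n,P in [('knobtop',w(c,(85,-60,219))),]:print(n,proj('scene',P),S(325,330))
    for nm,px in [('gripend',R(355,552)),('collar',R(308,392)),('tip',R(208,88))]: print(nm,ray('top',px,.05))
    print('bottle',ray('top',(153,158),.165),'jar',ray('top',(417,148),.09))
    r,w3=fit([('top',(-50-62,0,55),R(353,552)),('top',(-50,0,50),R(306,393)),('top',(70,0,52),R(208,88)),('top',(-50-34,0,61),R(333,477))],(.4,-.3),'rest')
    for k in(-112,-84,-50,70):print(k,w3(r,(k,0,50)))
    print(proj('scene',[w3(r,(k,0,50)) for k in (-112,-50,70)]))
E
python3 fit.py
```

```text
comp [ 0.5696 -0.0082 -0.0915] deg -5.2
[[-0.5, -0.8], [-1.0, -1.7], [0.3, 0.5], [-0.5, -0.1], [-1.2, -0.9], [0.1, -1.6], [0.7, -1.8], [0.2, -0.4], [-0.9, -3.0], [0.6, -0.6], [0.4, 0.5], [-1.1, -1.9], [3.6, 4.6], [2.2, 4.7], [4.2, 4.8]]
mouth [0.52650659 0.12428981 0.16      ] knob [ 0.64873925 -0.07571813  0.207     ] head [0.5451874  0.05428961 0.165     ]
tray [ 0.5308  0.3102 -0.2725] deg -15.6
[[-0.6, -1.6], [-0.1, 0.5], [0.7, 0.7], [0.0, -0.2]]
bar -x? white [ 0.62663027 -0.07352705  0.219     ]
bar other [ 0.66882339 -0.07669382  0.219     ]
mouth [0.52671696 0.12294346 0.16      ]
knobtop [[287.86586892 226.19838496]] (287.47297297297297, 228.82432432432432)
gripend [ 0.42580746 -0.34077744  0.05      ]
collar [ 0.48395438 -0.32743429  0.05      ]
tip [ 0.59724194 -0.29748577  0.05      ]
bottle [0.70820863 0.2850385  0.165     ] jar [ 0.73941531 -0.27994516  0.09      ]
rest [ 0.5331 -0.3132  0.2327] deg 13.3
[[0.2, 0.8], [-0.9, -0.4], [-0.1, -1.9], [0.6, 0.6]]
-112 [ 0.42408157 -0.33901864  0.05      ]
-84 [ 0.45132693 -0.33256186  0.05      ]
-50 [ 0.48441059 -0.32472148  0.05      ]
70 [ 0.60117645 -0.29704955  0.05      ]
[[147.75530452 312.31107951]
 [173.16429555 318.69999479]
 [223.48454169 331.35267309]]
```

>>> {"api": "send_rows", "payload": {"rows": [32,28.5,12,0,0,10,1,32,28.5,12,0,0,10,1,32,28.5,12,0,0,10,1,32,28.5,12,0,0,10,1,32,28.5,12,0,0,10,1,32,28.5,12,0,0,10,1,32,28.5,12,0,0,10,1,32,28.5,12,0,0,10,1]}}

```text
time: 1.15
tool_pos: [0.3938, -0.3035, 0.3015]
ee_rot: [-3.141, 0.0, 0.083]
wrist_force: [-0.6, -1.6, 0.8]
width: 0.0942
```

```bash
cat > log.py <<'E'
from h import *
import json
o=get_obs()
open('poses.jsonl','a').write(json.dumps([list(map(float,o[k])) for k in('joint_positions','tool_pos','ee_rot')])+'\n')
for k in('time','joint_positions','tool_pos','wrist_force','width'):print(k,np.round(o[k],4))
print('rot deg',np.degrees(o['ee_rot']).round(1))
E
python3 log.py
```

```text
time 1.15
joint_positions [-0.7707 -0.0294  1.3016  0.      1.8698 -0.8537]
tool_pos [ 0.3938 -0.3035  0.3015]
wrist_force [-0.6297 -1.5815  0.7847]
width 0.0942
rot deg [-180.     0.     4.8]
```

>>> {"api": "send_rows", "payload": {"rows": [32,28.5,0,0,0,10,1,32,28.5,0,0,0,10,1,32,28.5,0,0,0,10,1,32,28.5,0,0,0,10,1,32,28.5,0,0,0,10,1,32,28.5,0,0,0,10,1,32,28.5,0,0,0,10,1,32,28.5,0,0,0,10,1]}}

```text
time: 2.15
tool_pos: [0.6499, -0.0756, 0.3009]
ee_rot: [-3.141, -0.0, 1.479]
wrist_force: [0.3, -1.0, -0.7]
width: 0.094
```

```bash
python3 log.py
python3 - <<'E'
from h import *
import pickle
o=get_obs();s=save('wrist','w1.png');s['o']=o;pickle.dump(s,open('w1.pkl','wb'))
E
```

```text
time 2.15
joint_positions [-2.0240e-01  3.3540e-01  8.8890e-01 -1.0000e-04  1.9181e+00 -1.6818e+00]
tool_pos [ 0.6499 -0.0756  0.3009]
wrist_force [ 0.3023 -1.0386 -0.6638]
width 0.094
rot deg [-180.    -0.    84.8]
```

View pics/w1.png

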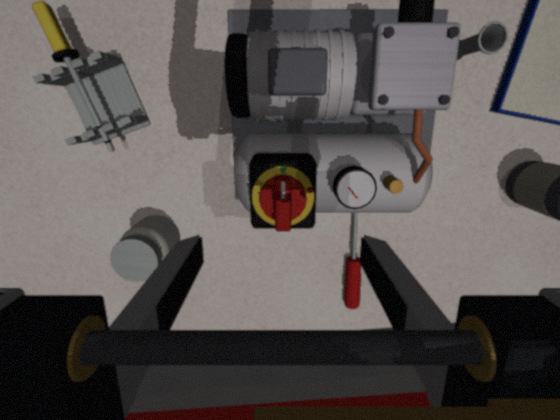

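```bash
cat > wr.py <<'E'
import pickle,numpy as np,cv2
from scipy.spatial.transform import Rotation as Ro
def wcam(f):
    s=pickle.load(open(f,'rb'));o=s['o'];T=np.eye(4);T[:3,:3]=Ro.from_euler('xyz',o['ee_rot']).as_matrix();T[:3,3]=o['tool_pos']
    return s,T@s['T_tool_cam']
def wray(f,px,z):
    s,T=wcam(f);v=T[:3,:3]@np.linalg.inv(s['intrinsics'])@[px[0],px[1],1];c=T[:3,3];return c+v*(z-c[2])/v[2]
def wproj(f,P):
    s,T=wcam(f);p=np.linalg.inv(T)@np.append(P,1);q=s['intrinsics']@p[:3];return q[:2]/q[2]
def crop(f,x,y,w,h,k,out):
    s,_=wcam(f);cv2.imwrite('pics/'+out,cv2.resize(s['color'][y:y+h,x:x+w,::-1],None,fx=k,fy=k,interpolation=cv2.INTER_CUBIC))
E
python3 - <<'E'
from wr import *
crop('w1.pkl',235,140,100,100,6,'w1k.png')
crop('w1.pkl',440,0,120,80,6,'w1m.png')
crop('w1.pkl',20,0,130,160,4,'w1d.png')
E
```

```text
(no output)
```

View pics/w1k.png

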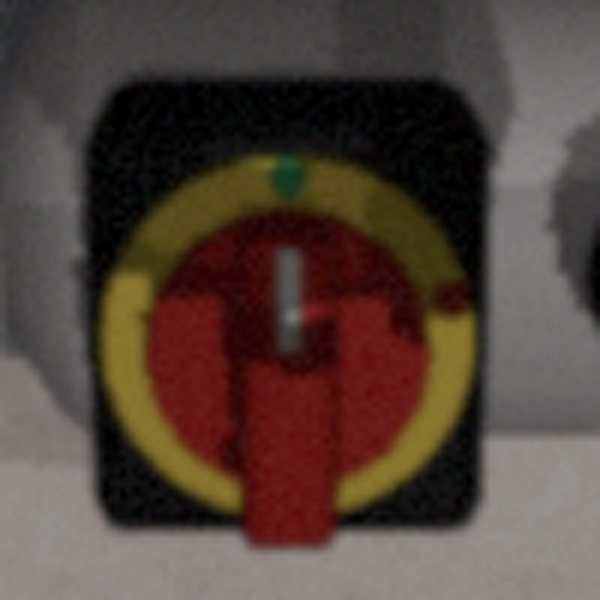

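View pics/w1m.png

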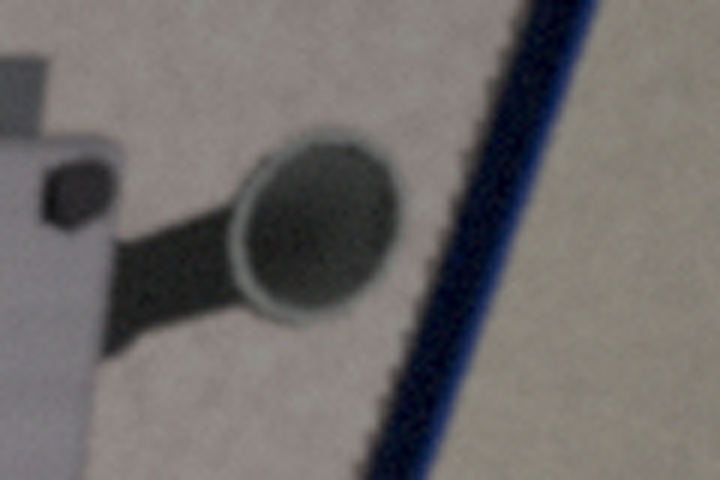

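View pics/w1d.png

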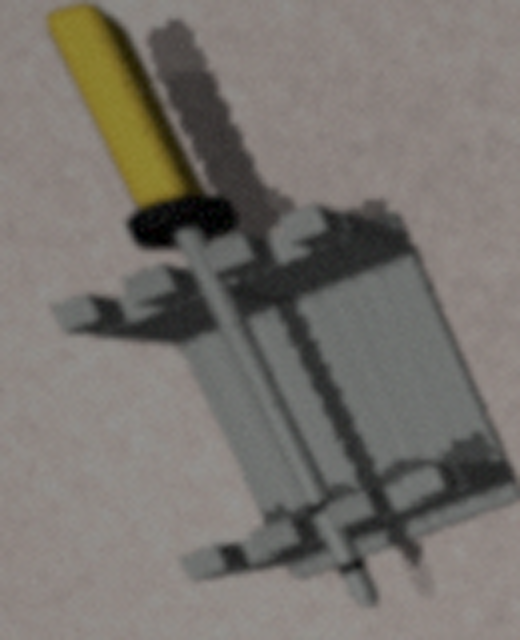

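Run:
```python
from wr import *
g=lambda u,v,k,x,y:((u+.5)/k-.5+x,(v+.5)/k-.5+y)
K=lambda u,v:g(u,v,6,235,140);M=lambda u,v:g(u,v,6,440,0);D=lambda u,v:g(u,v,4,20,0)
f='w1.pkl'
print('plate ctr',wray(f,K(290,337),.187)); print('bar far end',wray(f,K(288,545),.219),'near',wray(f,K(289,237),.219),'lines',[wray(f,K(a,545),.219)[1] for a in(243,333)])
print('green',wray(f,K(288,176),.187),'red',wray(f,K(453,298),.187))
print('mouth',wray(f,M(316,225),.16))
for n,p,z in[('gripend',(72,12),.055),('collar front',(185,235),.05),('tip',(367,600),.05),('mark106?',(350,565),.05)]:print(n,wray(f,D(*p),z))
```

```text
plate ctr [ 0.64758069 -0.07311591  0.187     ]
bar far end [ 0.66964653 -0.07553866  0.219     ] near [ 0.62491515 -0.07140822  0.219     ] lines [np.float64(-0.08194595417056684), np.float64(-0.06913125833454854)]
green [ 0.62233259 -0.07117422  0.187     ] red [ 0.64363493 -0.04745812  0.187     ]
mouth [0.5254667  0.12572059 0.16      ]
gripend [ 0.42740377 -0.33722725  0.055     ]
collar front [ 0.48760117 -0.32395894  0.05      ]
tip [ 0.60142027 -0.29466474  0.05      ]
mark106? [ 0.58975936 -0.29752255  0.05      ]
```

>>> {"api": "send_rows", "payload": {"rows": [-2.5,2,-22,0,0,0,0.5,0,0,-25,0,0,0,0.5,0,0,-25,0,0,0,0.5,0,0,-20,0,0,0,0.5,0,0,-10,0,0,0,0.5,0,0,0,0,0,0,0,0,0,0,0,0,0,0,0,0,0,0,0,0,0]}}

```text
time: 3.2
tool_pos: [0.6471, -0.0748, 0.2008]
ee_rot: [3.139, 0.0, 1.473]
wrist_force: [-0.2, -0.3, -0.2]
width: 0.0206
```

```bash
python3 log.py
```

```text
time 3.2
joint_positions [-2.0210e-01  3.1480e-01  1.1122e+00  1.0000e-04  1.7123e+00 -1.6756e+00]
tool_pos [ 0.6471 -0.0748  0.2008]
wrist_force [-0.2407 -0.2565 -0.2288]
width 0.0206
rot deg [179.9   0.   84.4]
```

>>> {"api": "send_rows", "payload": {"rows": [0,0,0,0,0,0,0,0,0,0,0,0,0,0,0,0,0,0,0,-8,0,0,0,0,0,0,-10,0,0,0,0,0,0,-10,0,0,0,0,0,0,-10,0,0,0,0,0,0,-10,0,0,0,0,0,0,-10,0]}}

```text
time: 4.2
tool_pos: [0.6478, -0.0731, 0.2006]
ee_rot: [-3.141, -0.005, 0.457]
wrist_force: [2.2, 4.1, 2.9]
width: 0.0141
```

>>> {"api": "send_rows", "payload": {"rows": [0,0,0,0,0,-10,0,0,0,0,0,0,-7,0,0,0,0,0,0,-3,0,0,0,0,0,0,0,0,0,0,0,0,0,0,0.4,0,0,0,0,0,0,0.4,0,0,20,0,0,0,0.4,0,0,30,0,0,0,0.4]}}

```text
time: 5.2
tool_pos: [0.6454, -0.0753, 0.2479]
ee_rot: [-3.141, 0.005, 0.111]
wrist_force: [0.2, -0.4, 0.3]
width: 0.0375
```

```bash
python3 log.py;  python3 - <<'E'
from h import *
import pickle
o=get_obs();s=save('wrist','w2.png');s['o']=o;pickle.dump(s,open('w2.pkl','wb'))
E
```

```text
time 5.2
joint_positions [-2.0280e-01  3.1600e-01  1.0185e+00 -1.1000e-03  1.8119e+00 -3.1430e-01]
tool_pos [ 0.6454 -0.0753  0.2479]
wrist_force [ 0.1949 -0.4386  0.3257]
width 0.0375
rot deg [-180.     0.3    6.4]
```

View pics/w2.png

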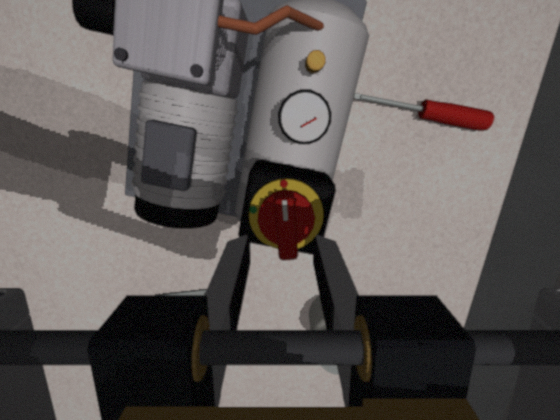

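The knob's white line now points at the red dot (283,183), so the compressor is off. Next I'll fit a kinematic model so I can check the slanted grasps.

```bash
cat > kin.py <<'E'
import numpy as np,json
from scipy.optimize import least_squares
from scipy.spatial.transform import Rotation as Ro
L=[json.loads(l) for l in open('poses.jsonl')]
L.append([[-1.42211622,0.087923081,1.37225307,0,1.68362512,-.103098],[0.13693367,-0.53210011,0.20432225],[-3.14136,.0022,-1.319017]])
def plane(p,q): # a,L1,eo,L2,hz
    a,L1,eo,L2,h=p; t=q[1]+q[2]
    return np.array([a+L1*np.sin(q[1])+eo*np.cos(t)+L2*np.sin(t), h+L1*np.cos(q[1])-eo*np.sin(t)+L2*np.cos(t)])
def res(p):
    r=[]
    for q,x,_ in L:
        w=plane(p,q); R=np.hypot(x[0],x[1]); r+=[w[0]-np.sqrt(R*R-.0566**2),w[1]-x[2]]
    return np.array(r+[.01*p[0],.01*p[2]])
if __name__=='__main__':
    s=least_squares(res,[0,.35,0,.3,.1]);print(s.x.round(4),(s.fun*1000).round(2)); print(np.linalg.svd(s.jac)[1])
E
python3 kin.py
```

```text
[-3.000e-04  4.489e-01  9.950e-02  4.999e-01 -1.991e-01] [-0.33 -0.01 -0.29 -0.02 -1.13  0.02  1.26  0.    0.49  0.01 -0.    1.  ]
[3.85973146 3.15912962 0.29250052 0.14147293 0.13039145]
```

```bash
cat > ik.py <<'E'
import numpy as np
from scipy.optimize import least_squares
from scipy.spatial.transform import Rotation as Ro
E=lambda s,a:Ro.from_euler(s,a).as_matrix()
lo=np.array([-3.1,-.76,.27,-1.08,.17,-2.57]);hi=np.array([3.1,2.03,2.55,4.22,2.65,2.57])
def fk(q,Lt,s4=1,P=(0,.449,.1,.5,-.199),lat=None):
    a,L1,eo,L2,hm=P;t=q[1]+q[2]
    R1=E('z',q[0]);R3=R1@E('y',t)
    # plane
    w=np.array([a+L1*np.sin(q[1])+eo*np.cos(t)+L2*np.sin(t),LAT,hm+Lt+L1*np.cos(q[1])-eo*np.sin(t)+L2*np.cos(t)])
    R=R3@E('z',s4*q[3])@E('y',q[4])@E('z',q[5])@E('z',np.pi)
    return R1@w+R[:,2]*Lt,R
LAT=.0566
def ik(p,R,Lt,q0,s4=1):
    def f(q):
        x,r=fk(q,Lt,s4);return np.concatenate([10*(x-p),(r-R).ravel()])
    best=None
    for q in [q0]+[np.random.default_rng(i).uniform(lo,hi) for i in range(25)]:
        s=least_squares(f,np.clip(q,lo+1e-3,hi-1e-3),bounds=(lo,hi))
        if s.cost<1e-5 : yield s.x
def poses(lean,camup,az):
    # tool at rest with lean (deg of tool z below horizontal along d); az: direction of -d' at tube... returns R for level rod azimuth az / upright
    pass
def Rlevel(az,camup,lean=45):
    d=np.array([np.cos(az),np.sin(az),0]);z=np.array([0,0,1.]);l=np.radians(lean)
    tz=np.cos(l)*d-np.sin(l)*z; ty=(-np.sin(l)*d-np.cos(l)*z)*(1 if camup else -1)
    return np.c_[np.cross(ty,tz),ty,tz]
def Rup(azout,camup,lean=45):
    # rod down; tool z = down + azout ; d'=-azout: rotate level pose of azimuth azout+pi about dip y so x-> -z
    a=azout+np.pi; R=Rlevel(a,camup,lean); yax=np.array([-np.sin(a),np.cos(a),0])
    return Ro.from_rotvec(yax*np.pi/2).as_matrix()@R
if __name__=='__main__':
    q=[-2.0210e-01,3.1480e-01,1.1122,1e-4,1.7123,-1.6756];x,R=fk(q,.3);print(x,np.degrees(Ro.from_matrix(R).as_euler('xyz')))
    az=np.radians(13.3);g=np.array([.4525,-.3315,.05]);m=np.array([.5258,.1248,.194])
    q0=np.array([-.8,.3,1.3,0,1.7,0])
    def show(n,p,R,Lt):
        S=sorted({tuple(np.round(s,2)) for s in ik(p+.019*R[:,2],R,Lt,q0)});print(n,*S[:4],sep='\n   ')
    for Lt in(.25,.4):
        print('== Lt',Lt)
        for cu in(0,1):
            show(f'rest cu{cu}',g,Rlevel(az,cu),Lt)
            for a in(-90,-45,0,45,90):show(f'tube cu{cu} {a}',m,Rup(np.radians(a),cu),Lt)
E
python3 ik.py
```

```text
[ 0.64704029 -0.07477057  0.20061891] [1.79868768e+02 8.10241817e-03 8.44261364e+01]
== Lt 0.25
rest cu0
tube cu0 -90
tube cu0 -45
tube cu0 0
   (np.float64(0.18), np.float64(-0.26), np.float64(1.88), np.float64(-0.19), np.float64(0.75), np.float64(1.84))
tube cu0 45
   (np.float64(-0.12), np.float64(-0.19), np.float64(1.83), np.float64(0.69), np.float64(1.06), np.float64(0.46))
tube cu0 90
   (np.float64(-0.18), np.float64(0.08), np.float64(1.58), np.float64(0.77), np.float64(1.64), np.float64(-0.19))
rest cu1
   (np.float64(-1.02), np.float64(0.1), np.float64(1.86), np.float64(0.87), np.float64(1.07), np.float64(-0.08))
tube cu1 -90
   (np.float64(0.41), np.float64(0.23), np.float64(1.4), np.float64(-0.73), np.float64(1.81), np.float64(0.34))
tube cu1 -45
   (np.float64(0.41), np.float64(-0.04), np.float64(1.7), np.float64(-0.77), np.float64(1.25), np.float64(-0.21))
tube cu1 0
   (np.float64(0.18), np.float64(-0.26), np.float64(1.88), np.float64(-0.19), np.float64(0.75), np.float64(-1.3))
tube cu1 45
tube cu1 90
== Lt 0.4
rest cu0
tube cu0 -90
tube cu0 -45
tube cu0 0
   (np.float6
[... 175 characters left out ...]
.float64(0.77), np.float64(1.18), np.float64(0.22))
tube cu0 90
   (np.float64(-0.37), np.float64(0.15), np.float64(1.59), np.float64(0.73), np.float64(1.71), np.float64(-0.38))
rest cu1
   (np.float64(-1.25), np.float64(0.1), np.float64(1.98), np.float64(0.87), np.float64(1.16), np.float64(-0.32))
tube cu1 -90
   (np.float64(0.56), np.float64(0.38), np.float64(1.29), np.float64(-0.68), np.float64(1.87), np.float64(0.49))
tube cu1 -45
   (np.float64(0.63), np.float64(-0.04), np.float64(1.79), np.float64(-0.8), np.float64(1.34), np.float64(0.02))
tube cu1 0
   (np.float64(0.25), np.float64(-0.49), np.float64(2.13), np.float64(-0.26), np.float64(0.75), np.float64(-1.2))
tube cu1 45
tube cu1 90
```

```bash
cat > plan.py <<'E'
import numpy as np,sys
from ik import *
def step(o_pos,o_rpy,p,R):
    R0=Ro.from_euler('xyz',o_rpy).as_matrix();rv=np.degrees(Ro.from_matrix(R@R0.T).as_rotvec())
    print('shift mm',((np.array(p)-o_pos)*1000).round(1),'rotvec deg',rv.round(2),'angle',np.linalg.norm(rv).round(1));return rv
E
cat > p1.py <<'E'
from plan import *
from bench import get_obs
o=get_obs()
R=Rlevel(np.radians(13.3),1);g=np.array([.453,-.332,.05]);pre=g+.019*R[:,2]-.09*R[:,2]
print('pre',pre); rv=step(o['tool_pos'],o['ee_rot'],pre,R)
R0=Ro.from_euler('xyz',o['ee_rot']).as_matrix();q=o['joint_positions']
for t in np.linspace(0,1,9):
    Rt=Ro.from_rotvec(np.radians(rv*t)).as_matrix()@R0;p=o['tool_pos']*(1-t)+pre*t
    s=next(ik(p,Rt,.35,q),None);print(t,None if s is None else s.round(2)); q=q if s is None else s
E
python3 p1.py
```

```text
pre [ 0.40414196 -0.34354955  0.10020458]
shift mm [-243.  -267.9 -153.9] rotvec deg [ 40.33 -28.08 -78.31] angle 92.5
0.0 [-0.2   0.31  1.01 -0.    1.81 -0.31]
0.125 [-0.32  0.21  1.18  0.1   1.71 -0.24]
0.25 [-0.45  0.12  1.32  0.2   1.62 -0.2 ]
0.375 [-0.59  0.05  1.46  0.3   1.54 -0.18]
0.5 [-0.73 -0.    1.58  0.41  1.47 -0.17]
0.625 [-0.88 -0.04  1.69  0.52  1.42 -0.18]
0.75 [-1.03 -0.06  1.78  0.62  1.38 -0.19]
0.875 [-1.18 -0.06  1.86  0.72  1.35 -0.2 ]
1.0 [-1.31 -0.03  1.92  0.82  1.33 -0.21]
```

>>> {"api": "send_rows", "payload": {"rows": [-24.3,-26.8,5,4.03,-2.81,-7.83,0.6,-24.3,-26.8,0,4.03,-2.81,-7.83,0.6,-24.3,-26.8,0,4.03,-2.81,-7.83,0.6,-24.3,-26.8,-10,4.03,-2.81,-7.83,0.6,-24.3,-26.8,-15,4.03,-2.81,-7.83,0.6,-24.3,-26.8,-15,4.03,-2.81,-7.83,0.6,-24.3,-26.8,-15,4.03,-2.81,-7.83,0.6,-24.3,-26.8,-15,4.03,-2.81,-7.83,0.6]}}

```text
time: 6.25
tool_pos: [0.4505, -0.2901, 0.1833]
ee_rot: [-2.495, -0.091, -1.06]
wrist_force: [-0.1, 0.1, 0.7]
width: 0.0566
```

>>> {"api": "send_rows", "payload": {"rows": [-24.3,-26.8,-15,4.03,-2.81,-7.83,0.6,-24.3,-26.8,-15,4.03,-2.81,-7.83,0.6,0,0,-15,0,0,0,0.6,0,0,-10,0,0,0,0.6,0,0,0,0,0,0,0.6,0,0,0,0,0,0,0.6,0,0,0,0,0,0,0.6,0,0,0,0,0,0,0.6]}}

```text
time: 7.25
tool_pos: [0.4039, -0.3426, 0.1301]
ee_rot: [-2.354, 0.001, -1.334]
wrist_force: [-0.1, -0.3, 0.2]
width: 0.0562
```

```bash
python3 log.py;  python3 - <<'E'
from h import *
import pickle
o=get_obs();s=save('wrist','w3.png');s['o']=o;pickle.dump(s,open('w3.pkl','wb'))
from ik import *
for Lt in (.2,.25,.3,.35,.4):
    x,R=fk(o['joint_positions'],Lt);print(Lt,x-o['tool_pos'],np.degrees(Ro.from_matrix(R).as_euler('xyz')))
E
```

```text
time 7.25
joint_positions [-1.3173 -0.0653  1.8905  0.806   1.3813 -0.1703]
tool_pos [ 0.4039 -0.3426  0.1301]
wrist_force [-0.14   -0.2877  0.1846]
width 0.0562
rot deg [-134.9    0.   -76.4]
0.2 [-0.10365537 -0.02549614 -0.04469347] [-1.34873387e+02  4.19511692e-02 -7.64214319e+01]
0.25 [-0.06921846 -0.01715203 -0.02997058] [-1.34873387e+02  4.19511692e-02 -7.64214319e+01]
0.3 [-0.03478154 -0.00880793 -0.0152477 ] [-1.34873387e+02  4.19511692e-02 -7.64214319e+01]
0.35 [-0.00034463 -0.00046382 -0.00052481] [-1.34873387e+02  4.19511692e-02 -7.64214319e+01]
0.4 [0.03409229 0.00788028 0.01419808] [-1.34873387e+02  4.19511692e-02 -7.64214319e+01]
```

View pics/w3.png

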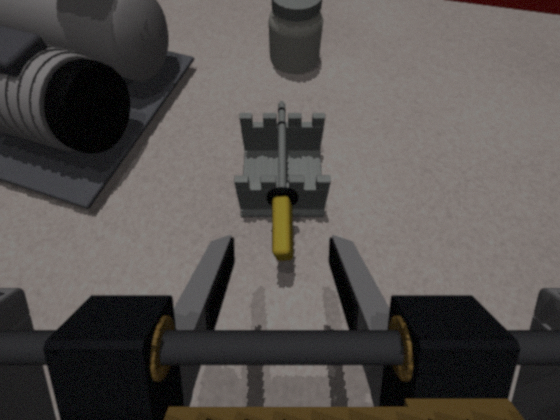

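Run:
```python
from wr import *
f='w3.pkl'
crop(f,225,80,120,200,3,'w3c.png')
for n,p,z in[('tip',(281.3,103),.05),('collar',(283,196),.05),('end',(283,254),.05)]:print(n,wray(f,p,z))
a=np.radians(13.3);c=np.array([.4858,-.3245,.05])
for x in(-62,-34,0,120):print(x,wproj(f,c+x/1000*np.array([np.cos(a),np.sin(a),0])))
```

```text
tip [ 0.60152886 -0.29404086  0.05      ]
collar [ 0.48546191 -0.32385699  0.05      ]
end [ 0.42989028 -0.33719845  0.05      ]
-62 [283.57628495 259.25436754]
-34 [283.65933008 228.98762624]
0 [283.75028948 195.83643953]
120 [284.00564322 102.76986956]
```

View pics/w3c.png

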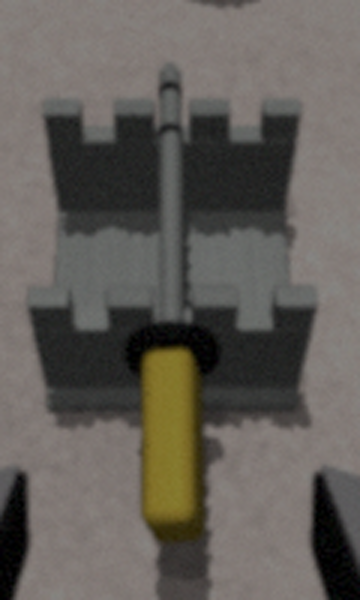

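>>> {"api": "send_rows", "payload": {"rows": [8,2,-18,0,0,0.7,0.6,9,2,-15.5,0,0,0,0.6,10,2,-15,0,0,0,0.6,11,2.5,-15,0,0,0,0.6,12,2.5,-15,0,0,0,0.6,11.7,2.6,-15,0,0,0,0.6,0,0,0,0,0,0,0.6,0,0,0,0,0,0,0.6]}}

```text
time: 8.3
tool_pos: [0.4652, -0.3289, 0.0357]
ee_rot: [-2.354, 0.002, -1.322]
wrist_force: [0.0, 0.1, 0.1]
width: 0.0563
```

```bash
python3 log.py;  python3 - <<'E'
from h import *
import pickle
o=get_obs();s=save('wrist','w4.png');s['o']=o;pickle.dump(s,open('w4.pkl','wb'))
save('scene','s4.png')
E
```

```text
time 8.3
joint_positions [-1.1751  0.1047  1.9359  0.8773  1.1478 -0.2516]
tool_pos [ 0.4652 -0.3289  0.0357]
wrist_force [0.0416 0.0901 0.0767]
width 0.0563
rot deg [-1.349e+02  1.000e-01 -7.580e+01]
```

View pics/w4.png

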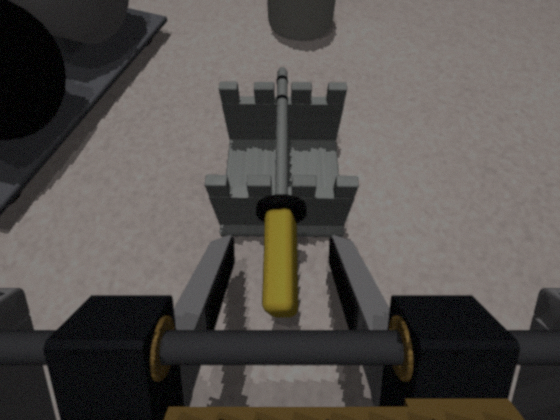

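The grip lies centred between the fingers at (281,262). Closing now.

>>> {"api": "send_rows", "payload": {"rows": [0,0,0,0,0,0,0,0,0,0,0,0,0,0,0,0,0,0,0,0,0,0,0,0,0,0,0,0,0,0,0,0,0,0,0,0,0,0,0,0,0,0,0,0,6,0,0,0,0,0,0,12,0,0,0,0]}}

```text
time: 9.4
tool_pos: [0.465, -0.3286, 0.054]
ee_rot: [-2.354, 0.003, -1.322]
wrist_force: [-0.0, -0.5, -0.3]
width: 0.0156
```

```bash
python3 log.py
cat > p2.py <<'E'
from plan import *
from bench import get_obs
import sys
az=float(sys.argv[1]);zt=float(sys.argv[2])
o=get_obs();Rc=Ro.from_euler('xyz',o['ee_rot']).as_matrix()
# rod in tool frame by level grasp
R=Rup(np.radians(az),1)
p=np.array([.5258,.1255,zt])+.019*R[:,2]
rv=step(o['tool_pos'],o['ee_rot'],p,R);q=o['joint_positions']
for t in np.linspace(0,1,13):
    Rt=Ro.from_rotvec(np.radians(rv*t)).as_matrix()@Rc;pt=o['tool_pos']*(1-t)+p*t;pt[2]=max(pt[2],.2) if 0<t<1 else pt[2]
    s=next(ik(pt,Rt,.35,q),None);rod=Rt@Rc.T@np.array([np.cos(.25),np.sin(.25),0]);gg=pt-.019*Rt[:,2];print(round(t,2),None if s is None else s.round(2),'tip',(gg+.154*rod).round(3)); q=q if s is None else s
E
python3 p2.py -20 .36; python3 p2.py -45 .36
```

```text
time 9.4
joint_positions [-1.1751  0.0753  1.923   0.8628  1.1755 -0.2154]
tool_pos [ 0.465  -0.3286  0.054 ]
wrist_force [-0.0056 -0.5365 -0.2619]
width 0.0156
rot deg [-134.9    0.2  -75.8]
shift mm [ 73.4 449.5 292.6] rotvec deg [-112.81    5.49  107.8 ] angle 156.1
0.0 [-1.17  0.07  1.92  0.86  1.18 -0.21] tip [ 0.601 -0.294  0.067]
0.08 [-1.1  -0.16  1.8   0.73  1.36 -0.1 ] tip [ 0.6   -0.234  0.205]
0.17 [-1.01 -0.23  1.84  0.67  1.32 -0.22] tip [ 0.596 -0.177  0.193]
0.25 [-0.9  -0.29  1.87  0.59  1.27 -0.32] tip [ 0.589 -0.125  0.178]
0.33 [-0.78 -0.35  1.9   0.5   1.22 -0.39] tip [ 0.579 -0.077  0.161]
0.42 [-0.63 -0.4   1.92  0.39  1.16 -0.45] tip [ 0.568 -0.034  0.143]
0.5 [-0.48 -0.44  1.94  0.26  1.1  -0.48] tip [0.557 0.002 0.126]
0.58 [-0.31 -0.46  1.91  0.11  1.1  -0.49] tip [0.546 0.033 0.133]
0.67 [-0.14 -0.46  1.87 -0.05  1.11 -0.5 ] tip [0.537 0.059 0.141]
0.75 [ 0.03 -0.44  1.83 -0.2   1.14 -0.52] tip [0.53  0.081 0.152]
0.83 [ 0.18 -0.41  1.78 -0.34  1.17 -0.57] tip [0.525 0.098 0.166]
0.92 [ 0.32 -0.37  1.72 -0.46  1.21 -0.65] tip [0.524 0.112 0.184]
1.0 [ 0.44
[... 322 characters left out ...]
0.599 -0.185  0.187]
0.25 [-0.84 -0.28  1.83  0.49  1.28 -0.12] tip [ 0.594 -0.135  0.171]
0.33 [-0.69 -0.33  1.84  0.36  1.24 -0.13] tip [ 0.587 -0.09   0.154]
0.42 [-0.52 -0.35  1.85  0.21  1.2  -0.12] tip [ 0.578 -0.049  0.137]
0.5 [-0.35 -0.36  1.85  0.04  1.18 -0.08] tip [ 0.568 -0.012  0.12 ]
0.58 [-0.16 -0.35  1.8  -0.13  1.23 -0.05] tip [0.558 0.02  0.129]
0.67 [ 0.01 -0.33  1.74 -0.29  1.29 -0.04] tip [0.549 0.048 0.139]
0.75 [ 0.17 -0.28  1.68 -0.43  1.36 -0.06] tip [0.54  0.071 0.151]
0.83 [ 0.32 -0.23  1.62 -0.55  1.43 -0.11] tip [0.533 0.092 0.166]
0.92 [ 0.45 -0.17  1.56 -0.66  1.49 -0.19] tip [0.528 0.109 0.184]
1.0 [ 0.56 -0.11  1.49 -0.76  1.55 -0.3 ] tip [0.526 0.125 0.206]
```

>>> {"api": "send_rows", "payload": {"rows": [0,0,25,0,0,0,0,0,0,40,0,0,0,0,0,0,45,0,0,0,0,0,0,45,0,0,0,0,0,0,45,0,0,0,0,0,0,45,0,0,0,0,0,0,35,0,0,0,0,0,0,20,0,0,0,0]}}

```text
time: 10.4
tool_pos: [0.4652, -0.3289, 0.3577]
ee_rot: [-2.353, -0.003, -1.322]
wrist_force: [-0.1, -0.3, -1.1]
width: 0.0158
```

```bash
python3 log.py; sed -i 's/max(pt\[2\],.2)/max(pt[2],.34)/' p2.py; python3 p2.py -20 .365
python3 - <<'E'
from h import *
import pickle
o=get_obs();s=save('wrist','w5.png');s['o']=o;pickle.dump(s,open('w5.pkl','wb'))
E
```

```text
time 10.4
joint_positions [-1.1751 -0.1433  1.4996  0.7782  1.6175  0.2531]
tool_pos [ 0.4652 -0.3289  0.3577]
wrist_force [-0.054  -0.3347 -1.0579]
width 0.0158
rot deg [-134.8   -0.2  -75.8]
shift mm [ 73.3 449.8  -6.2] rotvec deg [-112.74    5.82  107.53] angle 155.9
0.0 [-1.17 -0.14  1.5   0.78  1.62  0.25] tip [ 0.601 -0.294  0.371]
0.08 [-1.1  -0.2   1.53  0.72  1.6   0.11] tip [ 0.6   -0.234  0.362]
0.17 [-1.01 -0.26  1.55  0.65  1.57 -0.03] tip [ 0.596 -0.178  0.349]
0.25 [-0.9  -0.31  1.58  0.56  1.53 -0.15] tip [ 0.589 -0.125  0.334]
0.33 [-0.78 -0.36  1.6   0.47  1.49 -0.25] tip [ 0.579 -0.077  0.317]
0.42 [-0.63 -0.4   1.62  0.36  1.44 -0.34] tip [ 0.569 -0.035  0.298]
0.5 [-0.48 -0.43  1.64  0.24  1.39 -0.41] tip [0.558 0.002 0.28 ]
0.58 [-0.31 -0.45  1.65  0.1   1.34 -0.46] tip [0.547 0.033 0.262]
0.67 [-0.14 -0.45  1.66 -0.04  1.31 -0.51] tip [0.537 0.059 0.246]
0.75 [ 0.03 -0.43  1.66 -0.19  1.28 -0.55] tip [0.53  0.08  0.232]
0.83 [ 0.18 -0.41  1.66 -0.32  1.27 -0.61] tip [0.525 0.098 0.221]
0.92 [ 0.32 -0.37  1.66 -0.45  1.26 -0.68] tip [0.524 0.112 0.214]
1.0 [ 0.44 -0.33  1.66 -0.56  1.25 -0.76] tip [0.526 0.125 0.211]
```

View pics/w5.png

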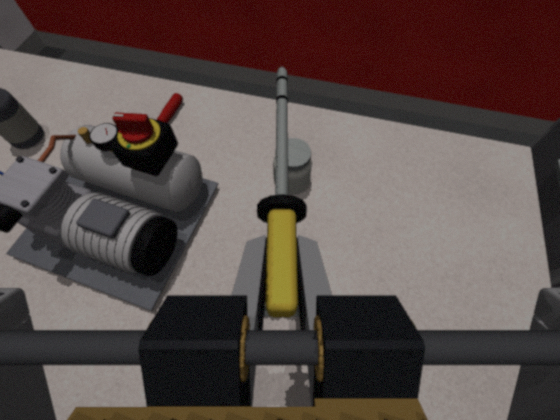

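Run:
```python
from wr import *
s=pickle.load(open('w5.pkl','rb'));T=s['T_tool_cam'];K=s['intrinsics']
def pj(p):
    c=np.linalg.inv(T)@np.append(p,1);q=K@c[:3];return (q[:2]/q[2]).round(1)
for al in(43,45,47):
  a=np.radians(al)
  for off in (0,3):
    g=np.array([0,0,-.019+off/1000]);d=np.array([0,-np.sin(a),np.cos(a)])
    print(al,off,'tip',pj(g+.154*d),'mark106',pj(g+.140*d),'mark86',pj(g+.12*d),'collar0',pj(g+.034*d),'end',pj(g-.028*d))
crop('w5.pkl',240,50,90,280,3,'w5c.png')
```

```text
43 0 tip [282.2  77. ] mark106 [282.2  89.2] mark86 [282.2 107.8] collar0 [282.2 210.3] end [282.3 318.6]
43 3 tip [282.2  77.4] mark106 [282.2  89.4] mark86 [282.2 107.8] collar0 [282.2 208.8] end [282.3 315. ]
45 0 tip [282.2  71.2] mark106 [282.2  84. ] mark86 [282.2 103.5] collar0 [282.2 209.4] end [282.3 319. ]
45 3 tip [282.2  71.6] mark106 [282.2  84.3] mark86 [282.2 103.5] collar0 [282.2 207.9] end [282.3 315.3]
47 0 tip [282.2  65.4] mark106 [282.2  78.8] mark86 [282.2  99.1] collar0 [282.3 208.5] end [282.3 319.3]
47 3 tip [282.2  65.9] mark106 [282.2  79.1] mark86 [282.2  99.2] collar0 [282.2 207. ] end [282.3 315.6]
```

View pics/w5c.png

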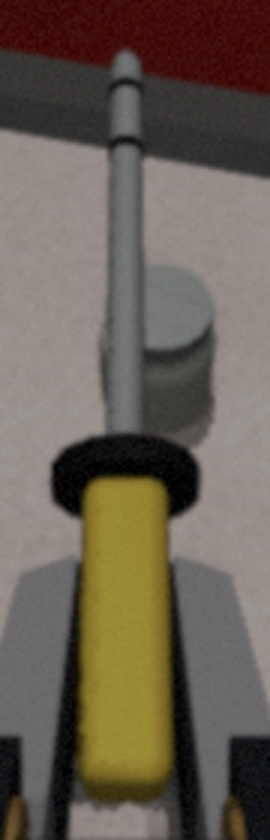

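Run:
```python
from wr import *
a=pickle.load(open('w4.pkl','rb'))['color'][50:330,240:330,::-1];b=pickle.load(open('w5.pkl','rb'))['color'][50:330,240:330,::-1]
cv2.imwrite('pics/w45.png',cv2.resize(np.hstack([a,b])[:175],None,fx=4,fy=4,interpolation=cv2.INTER_CUBIC)[:600])
```

```text
(no output)
```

View pics/w45.png

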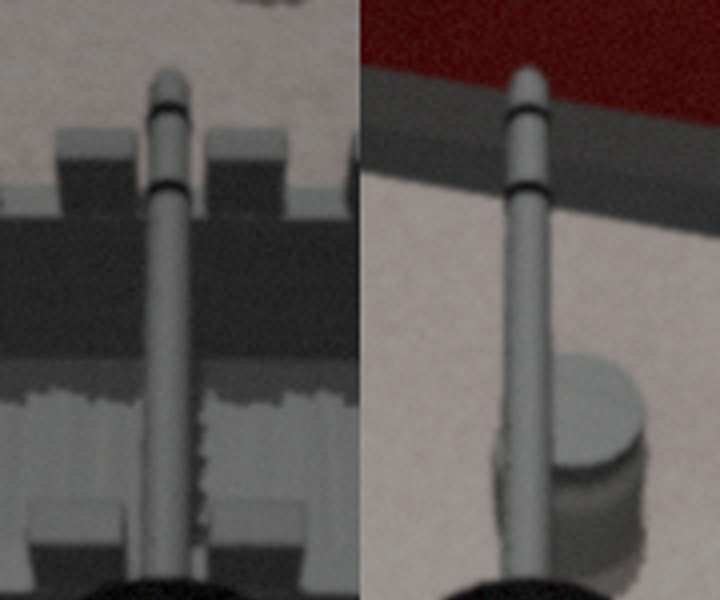

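>>> {"api": "send_rows", "payload": {"rows": [4.6,28.1,0,-7.05,0.364,6.72,0,4.6,28.1,0,-7.05,0.364,6.72,0,4.6,28.1,0,-7.05,0.364,6.72,0,4.6,28.1,0,-7.05,0.364,6.72,0,4.6,28.1,0,-7.05,0.364,6.72,0,4.6,28.1,0,-7.05,0.364,6.72,0,4.6,28.1,0,-7.05,0.364,6.72,0,4.6,28.1,0,-7.05,0.364,6.72,0]}}

```text
time: 11.45
tool_pos: [0.5015, -0.1031, 0.3539]
ee_rot: [3.139, -0.593, -0.047]
wrist_force: [0.3, -0.6, -0.7]
width: 0.0153
```

>>> {"api": "send_rows", "payload": {"rows": [4.6,28.1,0,-7.05,0.364,6.72,0,4.6,28.1,0,-7.05,0.364,6.72,0,4.6,28.1,0,-7.05,0.364,6.72,0,4.6,28.1,0,-7.05,0.364,6.72,0,4.6,28.1,0,-7.05,0.364,6.72,0,4.6,28.1,0,-7.05,0.364,6.72,0,4.6,28.1,0,-7.05,0.364,6.72,0,4.6,28.1,0,-7.05,0.364,6.72,0]}}

```text
time: 12.45
tool_pos: [0.5382, 0.1217, 0.3536]
ee_rot: [2.355, 0.004, 1.222]
wrist_force: [0.6, 0.5, -1.7]
width: 0.0158
```

```bash
python3 log.py; python3 p2.py -20 .365|head -1
python3 - <<'E'
from h import *
import pickle
o=get_obs();s=save('wrist','w6.png');s['o']=o;pickle.dump(s,open('w6.pkl','wb'))
a=save('scene','s6.png');b=save('top','t6.png')
x=a['color'][100:250,200:350,::-1];y=b['color'][150:300,190:340,::-1]
cv2.imwrite('pics/st6.png',cv2.resize(np.hstack([x,y]),None,fx=2.66,fy=2.66,interpolation=cv2.INTER_CUBIC))
E
```

```text
time 12.45
joint_positions [ 0.4432 -0.328   1.654  -0.5611  1.2561 -0.759 ]
tool_pos [0.5382 0.1217 0.3536]
wrist_force [ 0.636   0.481  -1.7404]
width 0.0158
rot deg [134.9   0.2  70. ]
shift mm [ 0.3 -0.8 -2. ] rotvec deg [0.23 0.01 0.  ] angle 0.2
```

View pics/w6.png

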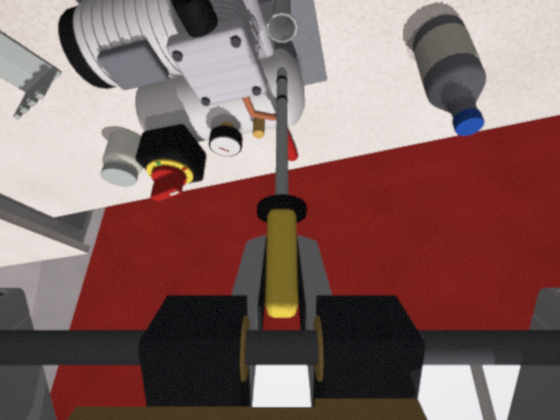

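View pics/st6.png

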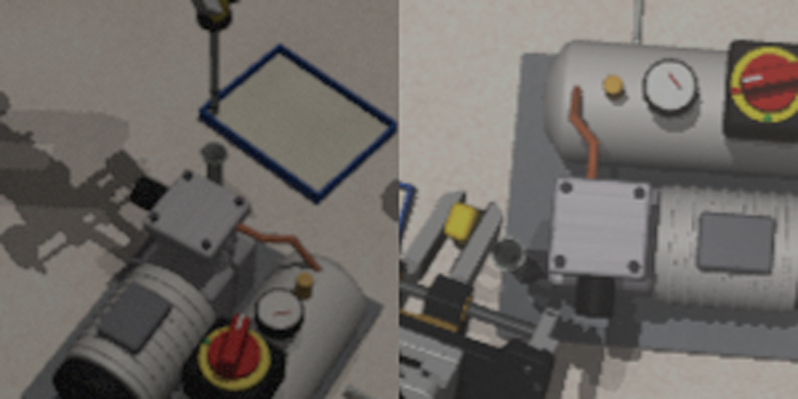

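Run:
```python
from wr import *
from h import snapshot
crop('w6.pkl',240,0,90,130,5,'w6c.png')
s=pickle.load(open('d0.pkl','rb'))['scene']
im=cv2.imread('pics/s6.png')[95:165,250:310];cv2.imwrite('pics/s6c.png',cv2.resize(im,None,fx=8,fy=8,interpolation=cv2.INTER_CUBIC))
```

```text
(no output)
```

View pics/w6c.png

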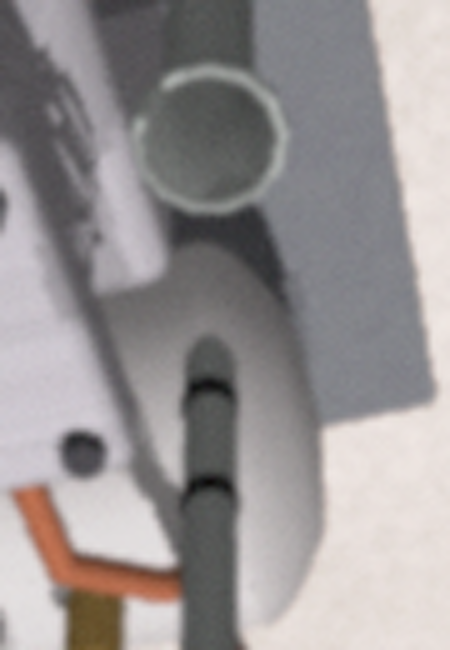

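View pics/s6c.png

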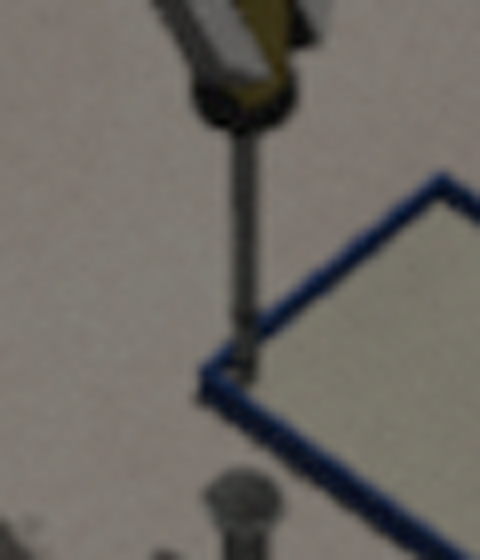

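Run:
```python
from wr import *
from fit import proj,ray
f='w6.pkl';s,T=wcam(f)
print('mouth wrist',wray(f,(281.8,27.5),.16))
R=(T@np.linalg.inv(s['T_tool_cam']))[:3,:3];p=s['o']['tool_pos'];g=p-.019*R[:,2]
print('grasp',g, 'tz',R[:,2].round(3)); ao=np.array([np.cos(np.radians(-20)),np.sin(np.radians(-20)),0])
ax=g-.0009*ao; print('rod axis xy',ax)
rd=R@np.array([0,-np.sin(np.pi/4),np.cos(np.pi/4)]);print('rod dir',rd)
S8=lambda u,v:((u+.5)/8-.5+250,(v+.5)/8-.5+95)
tip=ax+.154*rd; col=ax+.034*rd
print('tip',tip,'scene pred tip',proj('scene',tip),'seen',S8(243,378),'collar pred',proj('scene',col),S8(245,108))
print('mouth from scene',ray('scene',S8(243,497),.16), 'tip from scene',ray('scene',S8(243,378),tip[2]))
```

```text
mouth wrist [0.52583727 0.12684057 0.16      ]
grasp [0.52553546 0.12638589 0.3669711 ] tz [ 0.665 -0.245 -0.706]
rod axis xy [0.52468974 0.1266937  0.3669711 ]
rod dir [ 1.62276144e-04 -3.94323251e-03 -9.99992212e-01]
tip [0.52471473 0.12608645 0.2129723 ] scene pred tip [[279.90689362 142.24018266]] seen (279.9375, 141.8125) collar pred [[279.63345795 105.8508555 ]] (280.1875, 108.0625)
mouth from scene [0.52542189 0.12413202 0.16      ] tip from scene [0.52415948 0.12731435 0.2129723 ]
```

>>> {"api": "send_rows", "payload": {"rows": [1,-0.5,-10,0,0,0,0,0,0,-12,0,0,0,0,0,0,-12,0,0,0,0,0,0,-10,0,0,0,0,0,0,-8,0,0,0,0,0,0,-5,0,0,0,0,0,0,0,0,0,0,0,0,0,0,0,0,0,0]}}

```text
time: 13.6
tool_pos: [0.54, 0.1202, 0.2976]
ee_rot: [2.354, -0.0, 1.218]
wrist_force: [-1.0, -1.1, -0.9]
width: 0.0158
```

```bash
python3 log.py
python3 - <<'E'
from h import *
import pickle
o=get_obs();s=save('wrist','w7.png');s['o']=o;pickle.dump(s,open('w7.pkl','wb'))
a=save('scene','s7.png')
x=a['color'][95:165,250:310,::-1];y=s['color'][20:125,240:330,::-1]
x=cv2.resize(x,None,fx=6,fy=6,interpolation=cv2.INTER_CUBIC);y=cv2.resize(y,None,fx=4,fy=4,interpolation=cv2.INTER_CUBIC)
cv2.imwrite('pics/st7.png',np.hstack([x,y]))
E
```

```text
time 13.6
joint_positions [ 0.4374 -0.3255  1.7623 -0.5815  1.1593 -0.6943]
tool_pos [0.54   0.1202 0.2976]
wrist_force [-0.9681 -1.0759 -0.8507]
width 0.0158
rot deg [134.9  -0.   69.8]
```

View pics/st7.png

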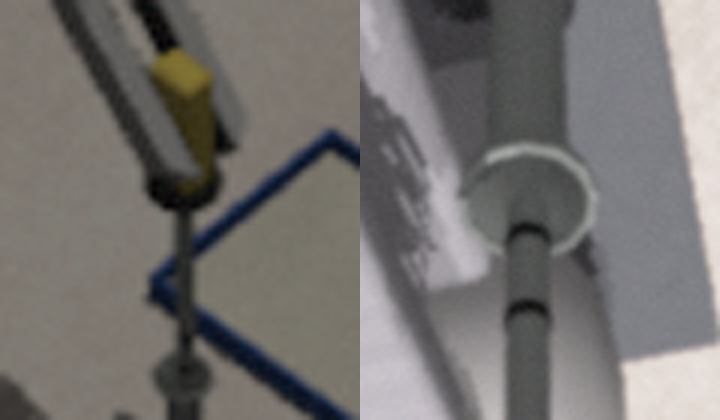

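>>> {"api": "send_rows", "payload": {"rows": [-0.7,0,-10,0,0,0,0,0,0,-14,0,0,0,0,0,0,-14,0,0,0,0,0,0,-14,0,0,0,0,0,0,-14,0,0,0,0,0,0,-14,0,0,0,0,0,0,-12,0,0,0,0,0,0,-8,0,0,0,0]}}

```text
time: 14.7
tool_pos: [0.539, 0.12, 0.196]
ee_rot: [2.355, 0.001, 1.218]
wrist_force: [-0.6, 0.3, -1.1]
width: 0.0157
```

```bash
python3 log.py
python3 - <<'E'
from h import *
import pickle
o=get_obs();s=save('wrist','w8.png');s['o']=o;pickle.dump(s,open('w8.pkl','wb'))
a=save('scene','s8.png')
x=a['color'][95:165,250:310,::-1];y=s['color'][80:330,180:390,::-1]
x=cv2.resize(x,None,fx=6,fy=6,interpolation=cv2.INTER_CUBIC);y=cv2.resize(y,(353,420),interpolation=cv2.INTER_CUBIC)
cv2.imwrite('pics/st8.png',np.hstack([x,y]))
E
```

```text
time 14.7
joint_positions [ 0.4381 -0.2835  1.9337 -0.6484  0.9865 -0.5546]
tool_pos [0.539 0.12  0.196]
wrist_force [-0.5556  0.2689 -1.0759]
width 0.0157
rot deg [134.9   0.   69.8]
```

View pics/st8.png

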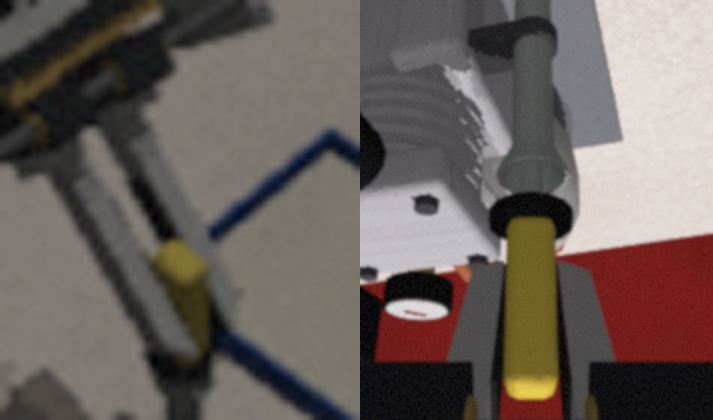

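>>> {"api": "send_rows", "payload": {"rows": [0,0,-4,0,0,0,0,0,0,-3,0,0,0,0,0,0,-2,0,0,0,0,0,0,-1.5,0,0,0,0,0,0,-1,0,0,0,0,0,0,0,0,0,0,0,0,0,0,0,0,0,0,0,0,0,0,0,0,0]}}

```text
time: 15.8
tool_pos: [0.5392, 0.12, 0.1856]
ee_rot: [2.355, -0.0, 1.218]
wrist_force: [0.6, -0.1, -0.1]
width: 0.0159
```

>>> {"api": "send_rows", "payload": {"rows": [0,0,-1,0,0,0,0,0,0,-1,0,0,0,0,0,0,-0.5,0,0,0,0,0,0,-0.5,0,0,0,0,0,0,0,0,0,0,0,0,0,0,0,0,0,0,0,0,0,0,0,0,0,0,0,0,0,0,0,0]}}

```text
time: 16.8
tool_pos: [0.5392, 0.12, 0.1826]
ee_rot: [2.355, 0.0, 1.218]
wrist_force: [0.5, 0.5, -1.5]
width: 0.0161
```

```bash
python3 log.py
python3 - <<'E'
from h import *
import pickle
o=get_obs();s=save('wrist','w9.png');s['o']=o;pickle.dump(s,open('w9.pkl','wb'))
y=s['color'][150:330,220:350,::-1]
cv2.imwrite('pics/w9c.png',cv2.resize(y,None,fx=3.3,fy=3.3,interpolation=cv2.INTER_CUBIC))
E
```

```text
time 16.8
joint_positions [ 0.4381 -0.2732  1.9537 -0.6613  0.9618 -0.5316]
tool_pos [0.5392 0.12   0.1826]
wrist_force [ 0.5089  0.5185 -1.538 ]
width 0.0161
rot deg [134.9   0.   69.8]
```

View pics/w9c.png

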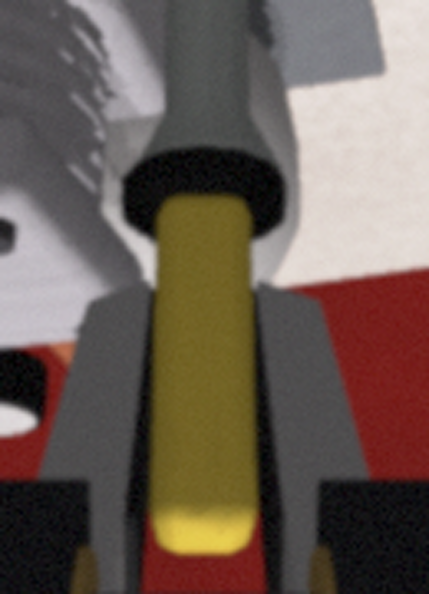

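>>> {"api": "send_rows", "payload": {"rows": [0,0,-0.5,0,0,0,0,0,0,-0.5,0,0,0,0,0,0,-0.5,0,0,0,0,0,0,-0.5,0,0,0,0,0,0,0,0,0,0,0,0,0,0,0,0,0,0,0,0,0,0,0,0,0,0,0,0,0,0,0,0]}}

```text
time: 17.85
tool_pos: [0.5397, 0.1201, 0.1823]
ee_rot: [2.352, -0.001, 1.218]
wrist_force: [-4.2, -0.4, 6.1]
width: 0.0159
```

>>> {"api": "send_rows", "payload": {"rows": [0,0,-0.5,0,0,0,0,0,0,-0.5,0,0,0,0,0,0,0,0,0,0,0,0,0,0,0,0,0,0,0,0,0,0,0,0,0,0,0,0,0,0,0,0,0,0,0,0,0,0,0,0,0,0,0,0,0,0]}}

```text
time: 18.85
tool_pos: [0.54, 0.1201, 0.1823]
ee_rot: [2.351, -0.001, 1.218]
wrist_force: [-5.5, 0.4, 7.9]
width: 0.0158
```

```bash
python3 log.py
python3 - <<'E'
from h import *
import pickle
o=get_obs();s=save('wrist','w10.png');s['o']=o;pickle.dump(s,open('w10.pkl','wb'))
a=save('scene','s10.png')
x=a['color'][110:180,250:310,::-1];y=s['color'][120:225,240:330,::-1]
x=cv2.resize(x,None,fx=6,fy=6,interpolation=cv2.INTER_CUBIC);y=cv2.resize(y,None,fx=4,fy=4,interpolation=cv2.INTER_CUBIC)
cv2.imwrite('pics/st10.png',np.hstack([x,y]))
E
```

```text
time 18.85
joint_positions [ 0.4383 -0.2724  1.9556 -0.6657  0.9571 -0.5266]
tool_pos [0.54   0.1201 0.1823]
wrist_force [-5.4851  0.4144  7.9213]
width 0.0158
rot deg [ 1.347e+02 -1.000e-01  6.980e+01]
```

View pics/st10.png

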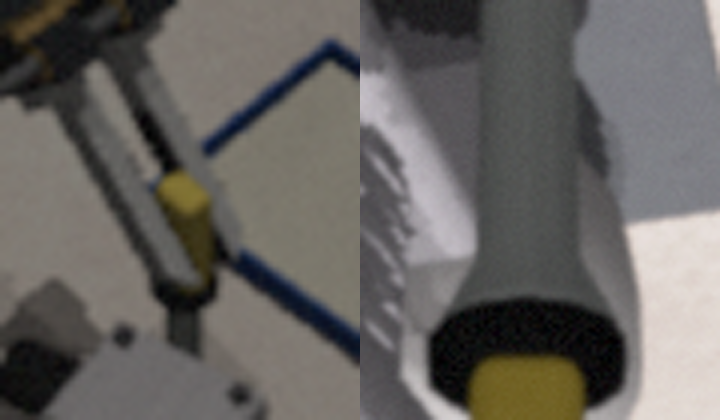

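>>> {"api": "send_rows", "payload": {"rows": [0,0,4,0,0,0,0,0,0,15,0,0,0,0,0,0,25,0,0,0,0,0,0,30,0,0,0,0,0,0,30,0,0,0,0,0,0,30,0,0,0,0,0,0,28,0,0,0,0,0,0,18,0,0,0,0]}}

```text
time: 19.95
tool_pos: [0.5393, 0.1201, 0.3618]
ee_rot: [2.353, -0.001, 1.218]
wrist_force: [0.2, 0.3, -0.3]
width: 0.0155
```

```bash
python3 log.py
python3 - <<'E'
from h import *
import pickle
o=get_obs();s=save('wrist','w11.png');s['o']=o;pickle.dump(s,open('w11.pkl','wb'))
E
```

```text
time 19.95
joint_positions [ 0.438  -0.3279  1.6384 -0.5562  1.2652 -0.7657]
tool_pos [0.5393 0.1201 0.3618]
wrist_force [ 0.2381  0.3348 -0.292 ]
width 0.0155
rot deg [ 1.348e+02 -1.000e-01  6.980e+01]
```

View pics/w11.png

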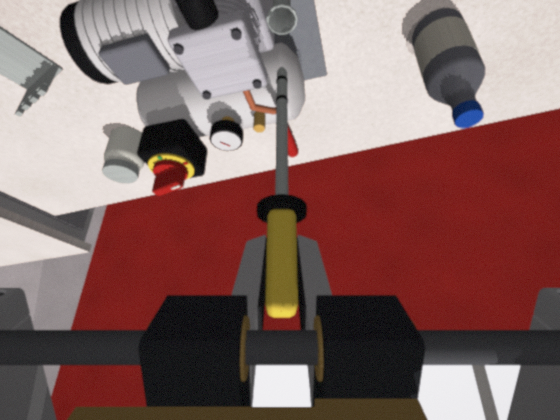

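```bash
cat > p3.py <<'E'
from plan import *
from bench import get_obs
import sys
o=get_obs();Rc=Ro.from_euler('xyz',o['ee_rot']).as_matrix();rt=np.array([0,-np.sin(np.pi/4),np.cos(np.pi/4)])
tip=np.array([.531,.310,.112])
for azd in map(float,sys.argv[1:]):
    R=Rlevel(np.radians(azd),1);rod=R@rt;p=tip-.154*rod+.019*R[:,2]; p[2]+= -.0009
    print('az',azd,'TCP final',p.round(4)); pt=p.copy();pt[2]=.36
    rv=step(o['tool_pos'],o['ee_rot'],pt,R);q=o['joint_positions']
    for t in np.linspace(0,1,9):
        Rt=Ro.from_rotvec(np.radians(rv*t)).as_matrix()@Rc;x=o['tool_pos']*(1-t)+pt*t
        s=next(ik(x,Rt,.35,q),None);print(round(t,2),None if s is None else s.round(2),'tip',(x-.019*Rt[:,2]+.154*Rt@rt).round(3)); q=q if s is None else s
    for z in(.28,.2,.1):
        x=p.copy();x[2]=max(z,p[2]);s=next(ik(x,R,.35,q),None);print(z,None if s is None else s.round(2)); q=q if s is None else s
E
python3 p3.py 20 5
```

```text
az 20.0 TCP final [0.3989 0.2619 0.0977]
shift mm [-141.1  141.7   -4.7] rotvec deg [ 1.1102e+02 -1.0000e-02 -1.0352e+02] angle 151.8
0.0 [ 0.44 -0.33  1.63 -0.56  1.26 -0.77] tip [0.528 0.125 0.224]
0.12 [ 0.45 -0.31  1.59 -0.49  1.35 -0.47] tip [0.516 0.179 0.229]
0.25 [ 0.45 -0.32  1.56 -0.41  1.41 -0.18] tip [0.511 0.228 0.242]
0.38 [ 0.44 -0.34  1.56 -0.32  1.43  0.11] tip [0.513 0.269 0.262]
0.5 [ 0.43 -0.38  1.58 -0.23  1.42  0.41] tip [0.518 0.3   0.286]
0.62 [ 0.43 -0.43  1.62 -0.16  1.39  0.71] tip [0.525 0.319 0.313]
0.75 [ 0.44 -0.5   1.68 -0.11  1.34  1.03] tip [0.532 0.326 0.338]
0.88 [ 0.49 -0.57  1.75 -0.11  1.27  1.39] tip [0.534 0.322 0.359]
1.0 [ 0.58 -0.63  1.82 -0.18  1.19  1.8 ] tip [0.531 0.31  0.373]
0.28 [ 0.58 -0.65  1.99 -0.19  1.04  1.83]
0.2 [ 0.58 -0.64  2.14 -0.21  0.88  1.87]
0.1 [ 0.58 -0.56  2.3  -0.27  0.65  1.96]
az 5.0 TCP final [0.391  0.2977 0.0977]
shift mm [-149.   177.5   -4.7] rotvec deg [ 115.43  -15.2  -112.85] angle 162.1
0.0 [ 0.44 -0.33  1.63 -0.56  1.26 -0.77] tip [0.528 0.125 0.224]
0.12 [ 0.48 -0.32  1.6  -0.53  1.34 -0.4 ] tip [0.52  0.184 0.229]
0.25 [ 0.52 -0.32  1.58 -0.49  1.39 -0.05] tip [0.52  0.237 0.243]
0.38 [ 0.55 -0.34  1.58 -0.45  1.41  0.31] tip [0.525 0.279 0.265]
0.5 [ 0.58 -0.36  1.6  -0.41  1.41  0.68] tip [0.534 0.31  0.29 ]
0.62 [ 0.63 -0.4   1.62 -0.4   1.39  1.06] tip [0.541 0.326 0.317]
0.75 [ 0.7  -0.43  1.66 -0.42  1.36  1.47] tip [0.545 0.33  0.342]
0.88 [ 0.79 -0.46  1.7  -0.47  1.33  1.91] tip [0.542 0.324 0.362]
1.0 [ 0.91 -0.46  1.73 -0.56  1.32  2.37] tip [0.531 0.31  0.373]
0.28 [ 0.91 -0.47  1.89 -0.59  1.19  2.46]
0.2 [ 0.91 -0.44  2.03 -0.64  1.05  2.57]
0.1 None
```

>>> {"api": "send_rows", "payload": {"rows": [-8.8,8.9,0,6.94,0,-6.47,0,-8.8,8.9,0,6.94,0,-6.47,0,-8.8,8.9,0,6.94,0,-6.47,0,-8.8,8.9,0,6.94,0,-6.47,0,-8.8,8.9,0,6.94,0,-6.47,0,-8.8,8.9,0,6.94,0,-6.47,0,-8.8,8.9,0,6.94,0,-6.47,0,-8.8,8.9,0,6.94,0,-6.47,0]}}

```text
time: 21.0
tool_pos: [0.4683, 0.1914, 0.3583]
ee_rot: [-3.136, -0.562, -0.006]
wrist_force: [0.2, -1.0, -0.7]
width: 0.0161
```

>>> {"api": "send_rows", "payload": {"rows": [-8.8,8.9,0,6.94,0,-6.47,0,-8.8,8.9,0,6.94,0,-6.47,0,-8.8,8.9,0,6.94,0,-6.47,0,-8.8,8.9,0,6.94,0,-6.47,0,-8.8,8.9,0,6.94,0,-6.47,0,-8.8,8.9,0,6.94,0,-6.47,0,-8.8,8.9,0,6.94,0,-6.47,0,-8.8,8.9,0,6.94,0,-6.47,0]}}

```text
time: 22.0
tool_pos: [0.3979, 0.2622, 0.3582]
ee_rot: [-2.352, 0.004, -1.222]
wrist_force: [0.6, -0.4, -0.3]
width: 0.0157
```

```bash
python3 log.py; python3 p3.py 20|head -2
python3 - <<'E'
from h import *
import pickle
o=get_obs();s=save('wrist','w12.png');s['o']=o;pickle.dump(s,open('w12.pkl','wb'))
E
```

```text
time 22.0
joint_positions [ 0.5836 -0.6378  1.8289 -0.1769  1.1798  1.8085]
tool_pos [0.3979 0.2622 0.3582]
wrist_force [ 0.6201 -0.4011 -0.3219]
width 0.0157
rot deg [-134.7    0.2  -70. ]
az 20.0 TCP final [0.3989 0.2619 0.0977]
shift mm [ 1.  -0.3  1.8] rotvec deg [-0.3   0.16  0.03] angle 0.3
```

View pics/w12.png

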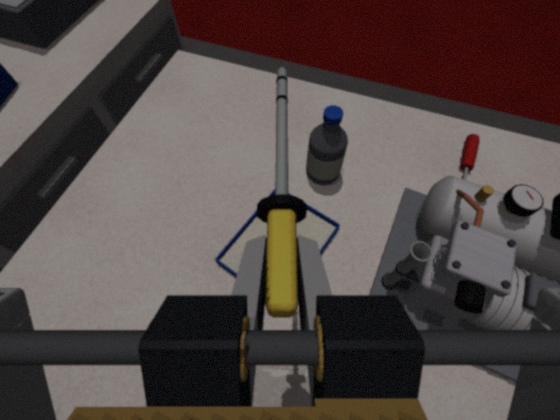

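>>> {"api": "send_rows", "payload": {"rows": [0,0,-20,0,0,0,0,0,0,-40,0,0,0,0,0,0,-45,0,0,0,0,0,0,-45,0,0,0,0,0,0,-45,0,0,0,0,0,0,-35,0,0,0,0,0,0,-20,0,0,0,0,0,0,-10,0,0,0,0]}}

```text
time: 23.05
tool_pos: [0.3975, 0.2615, 0.0968]
ee_rot: [-2.355, -0.002, -1.217]
wrist_force: [-0.3, 0.2, -0.5]
width: 0.0157
```

>>> {"api": "send_rows", "payload": {"rows": [0,0,0,0,0,0,0,0,0,0,0,0,0,0,0,0,0,0,0,0,0,0,0,0,0,0,0,0,0,0,0,0,0,0,0,0,0,0,0,0,0,0,0,0,0,0,0,0,0,0,0,0,0,0,0,0]}}

```text
time: 24.05
tool_pos: [0.3983, 0.2624, 0.0994]
ee_rot: [-2.351, 0.0, -1.218]
wrist_force: [0.4, 0.8, -0.9]
width: 0.0156
```

```bash
python3 log.py
python3 - <<'E'
from h import *
import pickle
o=get_obs();s=save('wrist','w13.png');s['o']=o;pickle.dump(s,open('w13.pkl','wb'))
R=cv2.Rodrigues(np.zeros(3))[0]
from scipy.spatial.transform import Rotation as Ro
R=Ro.from_euler('xyz',o['ee_rot']).as_matrix();rod=R@np.array([0,-.7071,.7071]);print('rod',rod,'tip',o['tool_pos']-.019*R[:,2]+.154*rod,'qvel',abs(o['qvel']).max())
a=save('scene','s13.png')['color'];b=save('top','t13.png')['color']
cv2.imwrite('pics/st13.png',np.hstack([cv2.resize(a[80:380,140:420],(392,420)),cv2.resize(b[80:380,110:460],(408,350))if 0 else cv2.resize(b[80:380,100:380],(392,420))])[:,:,::-1])
E
```

```text
time 24.05
joint_positions [ 0.5827 -0.5654  2.31   -0.2747  0.638   1.9567]
tool_pos [0.3983 0.2624 0.0994]
wrist_force [ 0.4277  0.8431 -0.8503]
width 0.0156
rot deg [-134.7    0.   -69.8]
rod [0.93832806 0.34568181 0.00503622] tip [0.53012674 0.31098085 0.11357838] qvel 0.0015267060469304498
```

View pics/st13.png

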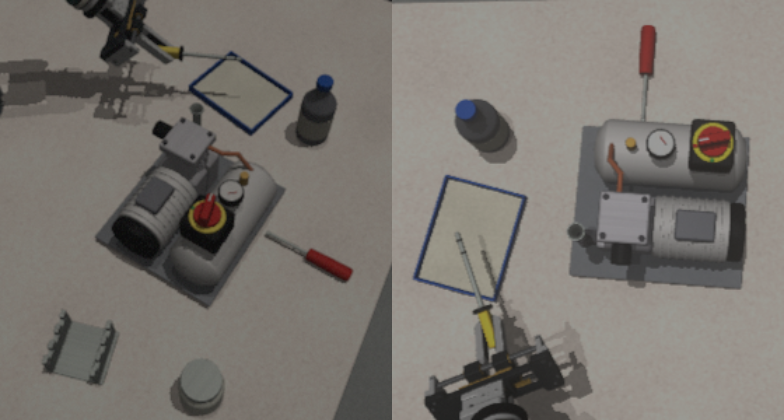

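View pics/w13.png

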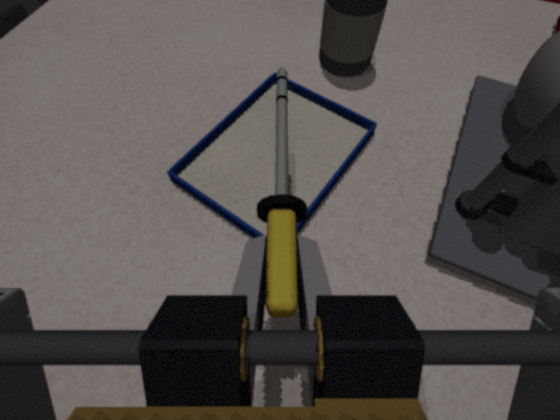

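The dipstick is level and still over the tray, with its tip at about (0.530, 0.311, 0.114). The knob is off and the bottle, jar and screwdriver look where they were. Handing in.

```bash
python3 -c "
from bench import *
print(close_job())"; python3 log.py
```

```text
the job is handed in; nothing more can be done
None
the job is handed in; nothing more can be done
```

I switched the compressor off, dipped the dipstick, drew it right out and handed the job in at about 24 s with it held over the tray. No verdict was reported, and none of my checks failed; a state reading after the hand-in was refused.

- **Knob:** I turned it clockwise to off. The last pictures show its white line at the red dot.
- **Dipping:** The dipstick went down the tube with almost no resistance until the collar met the mouth. The arm stopped firmly there at about 8 N, with about 5 N sideways, both far below 40 N. The pictures showed the collar sitting on the rim.
- **Final pose:** The dipstick is still in the fingers, which are stopped 15.6 mm apart on the grip. It is within 1° of level and the arm's joints are still. Its tip works out at about (0.530, 0.311, 0.114) m, over the middle of the tray and about 108 mm above the liner. This comes from the arm's position and the measured grasp, and the pictures agree.
- **Bystanders:** In the pictures, the bottle, jar and screwdriver stand where they started; I did not measure them again. I saw no contact with them.
- **Disagreements:** The cameras placed the tube mouth about 2–3 mm apart, so I used an average, well inside the flare. The compressor's base-plate corners were about 10 mm off the fitted position. I did not rely on them.

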